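# Seat a rock core in the V-stop of its stand

### The job

Stand the rock core upright on the round mark of the core stand's plate, then slide it along the plate into the V-stop with a gentle, steady push (10 N is plenty; never more than 20 N on either face of the V) until it presses on both faces at once, and hold that push for a moment. Leave it standing there, let go, touching both faces, and do not shift the other things on the table.

Things in the scene. Friction and masses are not known exactly. Their poses are not given: they have to be found in the camera images.
- core_centre (a point): centre (half-way up, on the axis) of the rock core: a plain grey stone cylinder, 46 mm in diameter and 80 mm tall, about 0.33 kg (0.25 to 0.45 kg), standing upright on the table; its z axis is the cylinder's axis. To its right stands a tall fixed microscope (about x 0.42, y -0.48 m): swing round clear of it
- core_stand: the fixed core stand: a smooth grey plate 210 x 120 mm, 12 mm thick, carrying a steel V-stop and a round mark. Origin: centre of the plate's underside, on the table. x runs along the 210 mm length from the mark towards the V and is the direction of the push; y to the left, z up. Friction of the core on the plate about 0.2
- mark (a point): centre of the round mark (a ring 55 mm across, flat) on the top of the stand's plate, 55 mm before the plate's centre: 12 mm above the table
- v_range (a point): point on the plate, y = 0, 32.5 mm past its centre: middle of where the seated core's axis can be. The V-stop is clamped (rigidly) at an unmeasured x: the seated axis is up to 12.5 mm before or past this point, to be felt or seen. V: 2 polished upright faces 46 mm long, 50 mm tall, 45 degrees either side of x, open mouth 65 mm wide towards the mark; friction 0.15
- blue_cap_jar: bystander: low round jar with blue cap, 61 mm across, 59 mm tall; origin at the centre of its underside
- weighing_bottle: bystander: small clear stoppered bottle, 38 mm across, 70 mm tall; origin at the centre of its underside
- dropper_bottle: bystander: dark dropper bottle, 56 mm across, 162 mm tall; origin at the centre of its underside
- tape_roll: bystander: roll of tape lying flat, 67 mm across, 19 mm tall; origin at the centre of its underside
- bone_plate: bystander: small flat brown piece of bone, 19 x 24 mm, 6 mm thick; origin at the centre of its underside
Mind the look-alikes: they are no part of the job. What is shaped like the part that bears core_centre but orange or turquoise is not meant.

How it is judged:
On the way, in this order (a step that is already met when the one before it is completed fails the run):
1. the core stands upright on the plate, on the round mark (axis within 15 mm of the mark's centre) (horizontal distance between core_centre and mark below 0.015 m and z of core_centre in the frame of core_stand below 0.055 m and angle between core_centre's own z axis and vertical below 0.08 rad and contact force between rock_core and core_stand above 1 N), for 0.1 s.
2. the core is pressed on both faces of the V at once (1 N or more on each) for 0.3 s (contact force between rock_core and face_left above 1 N and contact force between rock_core and face_right above 1 N and angle between core_centre's own z axis and vertical below 0.08 rad), for 0.3 s.
At the end, for the whole second after the job is handed in: the core stands upright (within 3 degrees) and at rest on the stand's plate, within 1.8 mm of both faces of the V, released (horizontal distance between core_centre and face_left below 0.0298 m and horizontal distance between core_centre and face_right below 0.0298 m and z of core_centre in the frame of core_stand between 0.049 and 0.055 m and angle between core_centre's own z axis and vertical below 0.05 rad and linear speed of rock_core below 0.01 m/s); the robot touches nothing.
It fails at once if a face of the V is pressed with more than 20 N (contact force between rock_core and face_left above 20 N or contact force between rock_core and face_right above 20 N).
It fails at once if the core is knocked over (angle between core_centre's own z axis and vertical above 0.6 rad).
It fails at once if another thing on the table is shifted by more than 25 mm (distance of any of blue_cap_jar, weighing_bottle, dropper_bottle, tape_roll, bone_plate from where it was at the start of the episode above 0.025 m).
It also fails if it takes over 72 s, if anything falls off the work surface, if the arm or the gripper's body presses on something with over 40 N, if the wrist force passes 120 N, or if a joint passes its speed limit or range.

### The arm

A 6-joint arm with a two-finger parallel gripper is mounted at the origin on the work surface; the furniture and walls round the work are solid. World frame = base frame: x ahead of the robot, y to its left, z up, the work surface at z = 0. Lengths are in m, angles in rad, forces in N, time in s.
With the tool pointing down it reaches from about 0.35 to 0.8 m from the base axis. Payload 7.3 kg.
Tool frame: the origin (TCP) lies between the finger pads; the fingertips stand 11 mm ahead of it and the grasp point (between the pads) lies 8 mm behind it (r.tip_extent is the distance from the TCP to the fingertips, in m); x points along the fingers, z is the direction in which the jaws open and shut, and the axes are right-handed (so a half turn about x gives the same grasp; the last joint's range is limited). The gripper opens to 85 mm and grips with 20 to 120 N. Pads are 22 mm wide; open, the fingers measure 114 mm over their backs; the gripper's body (76 mm by 85 mm) begins 54 mm behind the grasp point. The pads swing forward as they close: fully open they stand 13 mm farther back than shut.
Start: joints at [-1.343, 0.342, 1.524, -0, 1.275, -0.146], TCP at [0.192, -0.489, 0.242] pointing down, gripper open.
Joint ranges: [-2.53, 2.53], [-0.77, 2.02], [0.04, 2.7], [-1, 4.14], [0.28, 2.66], [-3.11, 3.11]. Speed limits (rad/s): [2.57, 2.57, 3.14, 3.14, 3.14, 3.14].

### API

Orientations are given as a unit quaternion [x, y, z, w].
In Python, from rig import observe, optics, job, r gives the robot as it stands.
- The arm moves only by the tool send_rows, never from a script. Its argument "deltas" is a list of rows, each an object of numbers: "dx", "dy", "dz": the shift along the tool's x, y, z in mm; "rx", "ry", "rz": the turn, a rotation vector about the tool's x, y, z in rad; "claw": the opening in per cent of the stroke, from 0 (shut) to 100 (fully open). In form: [{"dx": .., "dy": .., "dz": .., "rx": .., "ry": .., "rz": .., "claw": ..}, ...]. A call has 1 to 20 rows; each row is the pose to reach, as a shift and turn from the pose commanded when the call began, along the tool's axes at that moment; what a row does not reach only later rows make up. A row lasts 1/12 s, in which the tool goes at most 41.7 mm and 7.16 degrees, less where a joint would pass 70% of its speed; a pose out of reach is approached as far as the arm can. A call with a gripper value outside its range is refused whole. The fingers move at their own pace and stop on an object; the grip force is fixed at half the most. Time passes only in rows, so rows that repeat a pose let the fingers close. It gives the time, the measured TCP pose, the force and the opening at its end, in the units of the state.
- observe(): the state, without advancing time (a new reading comes with each control period).
- optics.grab_frame(name): name is "side" or "top"; returns a dict with "pixels" (480x640x3 uint8, blue, green, red), "intrinsics" (3x3 intrinsics, pixels), "pose" (4x4, takes a point from camera to world coordinates). Camera axes: x right, y up, looking along -z (the intrinsics and any distortion apply to the point x, -y, -z); pixel columns grow to the right and rows downward; lengths in m; the calibration is good to about 2 mm. A picture is of the moment at which its call begins. There is no depth.
- job.hand_in(): hands the job in, once; it reports no verdict.
The state is a dict: "clock": time; "joint_pos": joint angles; "joint_velocities": joint speeds; "joint_torque": joint torques, N m; "position": TCP position; "tool_rot": TCP orientation; "wrist_force": force on the tool from outside, world axes, zero at the start; "ft_torque": the same for the moment, N m; "grip_width": opening from 0.0 (shut) to 1.0 (fully open).
Only numpy, scipy, OpenCV 4.12 (cv2) and the standard library are available. Lean on these libraries where they do the work, as an engineer would, in place of code of your own. Each camera call takes 0.05 s, during which the arm holds its last target. There are 200 camera calls.

## Working session

There is one attempt and no reset: what is moved stays moved. The work goes in short steps, Python scripts to look and compute and a tool call to move; the robot and the scene stay as the last step left them, time stands still between calls to the robot, and variables do not carry over. Pictures are saved under pics/ and viewed, about 8 in all and at most 12, crops included, and the job is handed in when it is done.

Besides the shell and the picture viewer there is one more tool, called after "Call:" by a JSON object that holds its "api" and its "payload", one argument or row to a line. send_rows: Moves the arm, as the interface text tells. Its arguments: {"type":"object","properties":{"deltas":{"type":"array"}},"required":["deltas"]}

```bash
mkdir -p pics; cat > h.py <<'E'
import numpy as np, cv2
from rig import observe, optics, job, r
def snap(n,f):
    d=optics.grab_frame(n); cv2.imwrite('pics/'+f+'.png',d['pixels']); np.savez('pics/'+n+'.npz',K=d['intrinsics'],T=d['pose'],px=d['pixels']); return d
def cam(n):
    z=np.load('pics/'+n+'.npz'); return z['K'],z['T'],z['px']
def back(n,u,v,z):
    K,T,_=cam(n); x=np.linalg.inv(K)@[u,v,1]; d=T[:3,:3]@[x[0],-x[1],-x[2]]; o=T[:3,3]; return o+d*(z-o[2])/d[2]
def proj(n,p):
    K,T,_=cam(n); c=T[:3,:3].T@(np.array(p)-T[:3,3]); q=K@[c[0],-c[1],-c[2]]; return q[:2]/q[2]
E
python3 -c "
from h import *
for n in('top','side'):
    d=snap(n,n+'0'); print(n,d['intrinsics'],d['pose'].round(3),[k for k in d])
print(observe())"
```

```text
top [[503.9397026    0.         323.46558067]
 [  0.         503.9397026  243.3864469 ]
 [  0.           0.           1.        ]] [[-0.009  0.997 -0.077  0.347]
 [-1.    -0.011 -0.023 -0.049]
 [-0.024  0.077  0.997  1.153]
 [ 0.     0.     0.     1.   ]] ['pixels', 'intrinsics', 'pose']
side [[611.71431228   0.         317.02688874]
 [  0.         611.71431228 247.66283059]
 [  0.           0.           1.        ]] [[ 0.591 -0.452  0.668  1.4  ]
 [ 0.806  0.339 -0.484 -0.756]
 [-0.008  0.825  0.565  0.896]
 [ 0.     0.     0.     1.   ]] ['pixels', 'intrinsics', 'pose']
{'clock': 0.1, 'joint_pos': array([-1.34297929e+00,  3.42660041e-01,  1.52491133e+00,  1.35917050e-05,
        1.27537753e+00, -1.45995667e-01]), 'joint_velocities': array([-8.25272489e-05, -1.77082747e-03, -3.64941372e-03, -2.14556935e-04,
        6.63807512e-04, -1.05314427e-03]), 'joint_torque': array([ 1.65115383e-03, -4.34446478e+01, -2.46490878e+01, -1.60183272e-04,
        4.68336832e-03, -1.69218094e-05]), 'position': array([ 0.19166411, -0.48840901,  0.24169535]), 'tool_rot': array([ 0.39871124,  0.58455052, -0.39805466,  0.58385146]), 'wrist_force': array([0.15870539, 0.47692183, 0.63691428]), 'ft_torque': array([ 0.02483601,  0.04161049, -0.00810802]), 'grip_width': 1.0019276073057821}
```

View pics/top0.png

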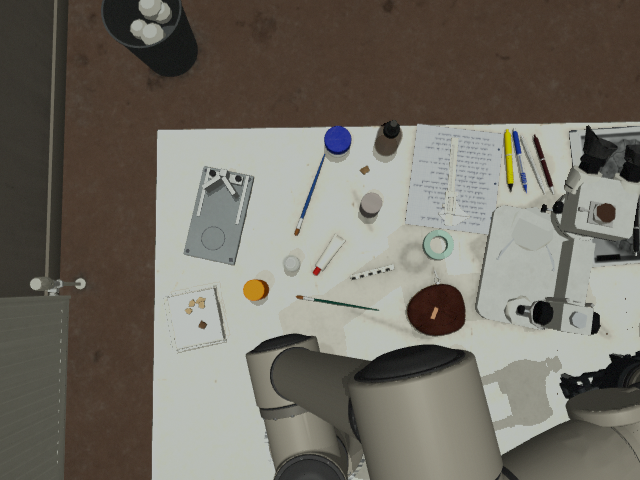

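View pics/side0.png

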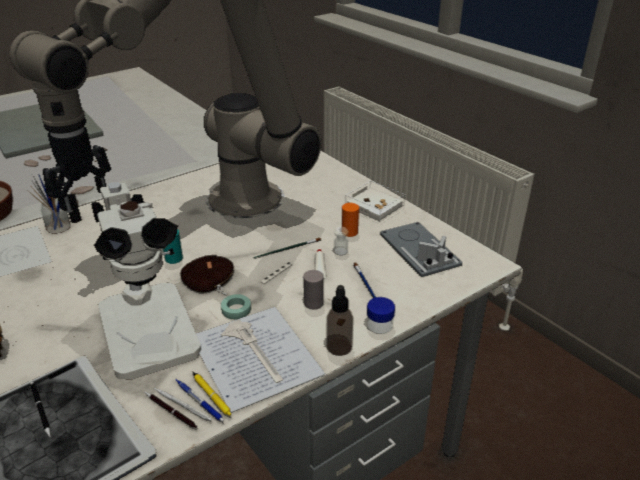

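Three core-shaped cylinders: grey at top (371,205) / side (314,290), orange at top (256,290) / side (350,219), turquoise at side (173,246). The grey one fits. I'll confirm it in one enlarged crop, together with the stand.

```bash
python3 -c "
from h import *
t=cam('top')[2]; s=cam('side')[2]
R=lambda i,w,h:cv2.resize(i,(w,h),interpolation=cv2.INTER_CUBIC)
a=R(t[160:270,180:260],400,550); b=R(t[170:240,335:405],280,280); c=R(s[255:325,279:349],280,270)
cv2.imwrite('pics/crop1.png',np.hstack([a,np.vstack([b,c])]))
"
```

```text
(no output)
```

View pics/crop1.png

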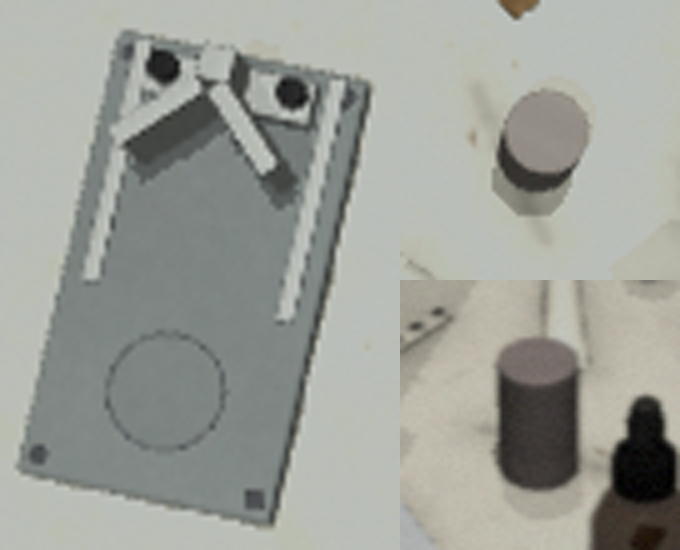

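The crop shows the plain grey core, top-face centre at top (371.5,202.5) and side (313.5,276). In the stand crop the mark is at top (213,238), and the V opens towards the mark.

```bash
python3 -c "
from h import *
from scipy.spatial.transform import Rotation as R
C=lambda u,v:(180+u/5,160+v/5)
print('core',back('top',371.5,202.5,.08),back('side',313.5,276,.08))
m=back('top',*C(166,391),.012);print('mark',m)
c=[back('top',*C(*q),.012) for q in((120,30),(370,83),(270,523),(20,470))]
ctr=np.mean(c,0); ax=(c[0]+c[1]-c[2]-c[3])[:2]; print('ctr',ctr,'len',np.linalg.norm(ax)/2)
ax/=np.linalg.norm(ax); print('ax',ax,np.arctan2(ax[1],ax[0]), 'ctr-mark',(ctr-m)[:2]@ax,np.cross(ax,(m-ctr)[:2]))
l=np.array([-ax[1],ax[0]])
for q in((118,145),(200,98),(213,92),(265,172),(278,160)):
  p=back('top',*C(*q),.062)-m; print('V',q,p[:2]@ax*1000,p[:2]@l*1000)
for n,q in dict(jar=(338,138,.059),drop=(390,128,.162),bone=(364,170,.006),wb=(291,264,.07),orange=(256,290,.08),tape=(438,244,.019)).items(): print(n,back('top',*q))
print(R.from_quat(observe()['tool_rot']).as_matrix().round(3), r.tip_extent)
"
```

```text
core [ 0.51735643 -0.12741255  0.08      ] [ 0.52048192 -0.12861128  0.08      ]
mark [0.45050161 0.22986956 0.012     ]
ctr [0.50371482 0.21688949 0.012     ] len 0.20752445837586495
ax [ 0.97655031 -0.21528932] -0.2169880884959537 ctr-mark 0.05475984832507722 0.001219458265751639
V (118, 145) 99.92100122600685 32.15762972877525
V (200, 98) 127.68713416392211 1.2440896455626884
V (213, 92) 131.46036059964698 -3.8041536117237444
V (265, 172) 101.34932358389426 -34.19609302089806
V (278, 160) 107.71103424082074 -38.646263349141236
jar [ 0.66558054 -0.0573941   0.059     ]
drop [ 0.65433427 -0.1608248   0.162     ]
bone [ 0.60487012 -0.11682879  0.006     ]
wb [0.38763408 0.04690857 0.07      ]
orange [0.33271397 0.12083593 0.08      ]
tape [ 0.43109766 -0.27925455  0.019     ]
[[-0.     0.931  0.365]
 [ 0.001  0.365 -0.931]
 [-1.     0.    -0.001]] 0.011<string>:9: DeprecationWarning: Arrays of 2-dimensional vectors are deprecated. Use arrays of 3-dimensional vectors instead. (deprecated in NumPy 2.0)
```

Call:
{"api": "send_rows", "payload": {
  "deltas": [
    {"dx": 0, "dy": 62, "dz": -109},
    {"dx": 0, "dy": 62, "dz": -109},
    {"dx": 0, "dy": 62, "dz": -109},
    {"dx": 0, "dy": 62, "dz": -109},
    {"dx": 40, "dy": 436, "dz": -216, "rx": 0.59},
    {"dx": 40, "dy": 436, "dz": -216, "rx": 0.59},
    {"dx": 40, "dy": 436, "dz": -216, "rx": 0.59},
    {"dx": 40, "dy": 436, "dz": -216, "rx": 0.59},
    {"dx": 40, "dy": 436, "dz": -216, "rx": 0.59},
    {"dx": 40, "dy": 436, "dz": -216, "rx": 0.59},
    {"dx": 40, "dy": 436, "dz": -216, "rx": 0.59},
    {"dx": 40, "dy": 436, "dz": -216, "rx": 0.59},
    {"dx": 40, "dy": 436, "dz": -216, "rx": 0.59},
    {"dx": 80, "dy": 436, "dz": -216, "rx": 0.59},
    {"dx": 80, "dy": 436, "dz": -216, "rx": 0.59},
    {"dx": 80, "dy": 436, "dz": -216, "rx": 0.59},
    {"dx": 80, "dy": 436, "dz": -216, "rx": 0.59},
    {"dx": 80, "dy": 436, "dz": -216, "rx": 0.59}
  ]
}}

```text
$.deltas[0]: bad value
```

```bash
python3 -c "
from h import *
from scipy.spatial.transform import Rotation as R
o=observe();print(o['clock'],o['position'],R.from_quat(o['tool_rot']).as_matrix().round(3),o['wrist_force'],o['joint_pos'])
a=snap('top','t1')['pixels'];b=snap('side','s1')['pixels']
f=lambda i:cv2.resize(i,(400,400),interpolation=cv2.INTER_CUBIC)
cv2.imwrite('pics/c2.png',np.hstack([f(a[140:280,300:440]),f(b[180:340,234:394])]))
"
```

```text
0.1 [ 0.19166411 -0.48840901  0.24169535] [[-0.     0.931  0.365]
 [ 0.001  0.365 -0.931]
 [-1.     0.    -0.001]] [0.15870539 0.47692183 0.63691428] [-1.34297929e+00  3.42660041e-01  1.52491133e+00  1.35917050e-05
  1.27537753e+00 -1.45995667e-01]
```

View pics/c2.png

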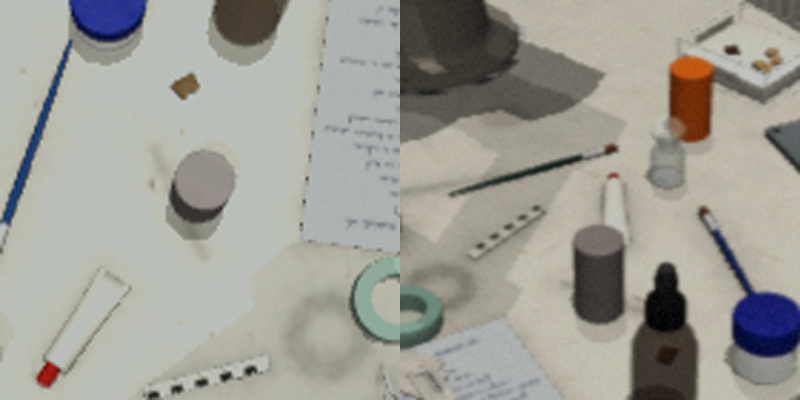

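The call was refused because every row needs all its keys, so nothing moved. Resending in full.

Call:
{"api": "send_rows", "payload": {
  "deltas": [
    {"dx": 0, "dy": 62, "dz": -109, "rx": 0, "ry": 0, "rz": 0, "claw": 100},
    {"dx": 0, "dy": 62, "dz": -109, "rx": 0, "ry": 0, "rz": 0, "claw": 100},
    {"dx": 0, "dy": 62, "dz": -109, "rx": 0, "ry": 0, "rz": 0, "claw": 100},
    {"dx": 0, "dy": 62, "dz": -109, "rx": 0, "ry": 0, "rz": 0, "claw": 100},
    {"dx": 40, "dy": 436, "dz": -216, "rx": 0.59, "ry": 0, "rz": 0, "claw": 100},
    {"dx": 40, "dy": 436, "dz": -216, "rx": 0.59, "ry": 0, "rz": 0, "claw": 100},
    {"dx": 40, "dy": 436, "dz": -216, "rx": 0.59, "ry": 0, "rz": 0, "claw": 100},
    {"dx": 40, "dy": 436, "dz": -216, "rx": 0.59, "ry": 0, "rz": 0, "claw": 100},
    {"dx": 40, "dy": 436, "dz": -216, "rx": 0.59, "ry": 0, "rz": 0, "claw": 100},
    {"dx": 40, "dy": 436, "dz": -216, "rx": 0.59, "ry": 0, "rz": 0, "claw": 100},
    {"dx": 40, "dy": 436, "dz": -216, "rx": 0.59, "ry": 0, "rz": 0, "claw": 100},
    {"dx": 40, "dy": 436, "dz": -216, "rx": 0.59, "ry": 0, "rz": 0, "claw": 100},
    {"dx": 40, "dy": 436, "dz": -216, "rx": 0.59, "ry": 0, "rz": 0, "claw": 100},
    {"dx": 80, "dy": 436, "dz": -216, "rx": 0.59, "ry": 0, "rz": 0, "claw": 100},
    {"dx": 80, "dy": 436, "dz": -216, "rx": 0.59, "ry": 0, "rz": 0, "claw": 100},
    {"dx": 80, "dy": 436, "dz": -216, "rx": 0.59, "ry": 0, "rz": 0, "claw": 100},
    {"dx": 80, "dy": 436, "dz": -216, "rx": 0.59, "ry": 0, "rz": 0, "claw": 100},
    {"dx": 80, "dy": 436, "dz": -216, "rx": 0.59, "ry": 0, "rz": 0, "claw": 100}
  ]
}}

```text
clock: 1.7
position: [0.5185, -0.1289, 0.1627]
tool_rot: [-0.551, -0.443, 0.551, -0.443]
wrist_force: [1.1, 0.5, -0.2]
grip_width: 1.005
```

```bash
python3 -c "
from h import *
from scipy.spatial.transform import Rotation as R
o=observe();print(o['clock'],o['position'],R.from_quat(o['tool_rot']).as_matrix().round(3),o['wrist_force'],o['joint_pos'])
b=snap('side','s1')['pixels']
cv2.imwrite('pics/c3.png',cv2.resize(b[150:330,204:444],(800,600),interpolation=cv2.INTER_CUBIC))
"
```

```text
1.7 [ 0.51846067 -0.1289011   0.16265794] [[-0.     0.977 -0.214]
 [-0.    -0.214 -0.977]
 [-1.    -0.     0.   ]] [ 1.10130802  0.49219316 -0.18432908] [-3.86921334e-01  4.35679989e-01  1.61549042e+00 -5.09207976e-04
  1.09044411e+00  1.40014426e+00]
```

View pics/c3.png

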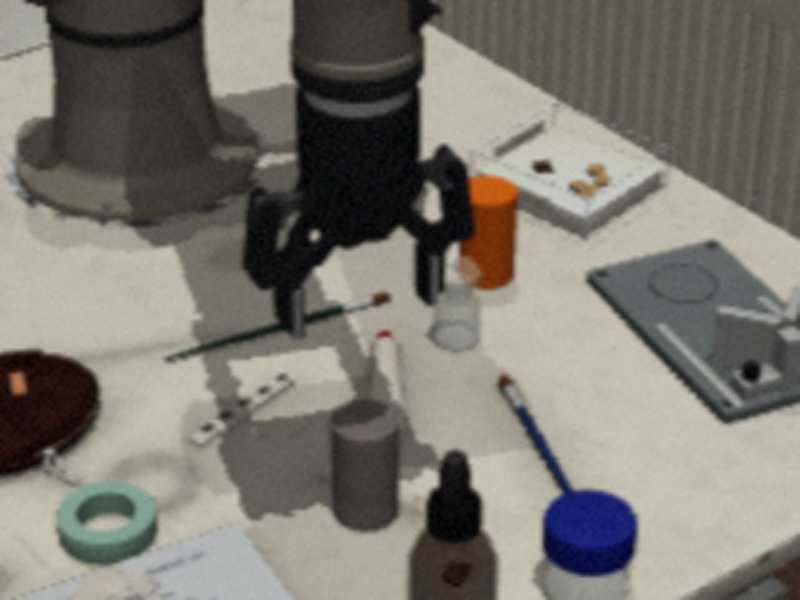

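The gripper is centred over the core: fingertip midpoint about (363,315), core top (365,415) in the crop, which fits the height difference. Descending and gripping.

Call:
{"api": "send_rows", "payload": {
  "deltas": [
    {"dx": 40, "dy": 0, "dz": 0, "rx": 0, "ry": 0, "rz": 0, "claw": 100},
    {"dx": 75, "dy": 0, "dz": 0, "rx": 0, "ry": 0, "rz": 0, "claw": 100},
    {"dx": 105, "dy": 0, "dz": 0, "rx": 0, "ry": 0, "rz": 0, "claw": 100},
    {"dx": 125, "dy": 0, "dz": 0, "rx": 0, "ry": 0, "rz": 0, "claw": 100},
    {"dx": 125, "dy": 0, "dz": 0, "rx": 0, "ry": 0, "rz": 0, "claw": 100},
    {"dx": 125, "dy": 0, "dz": 0, "rx": 0, "ry": 0, "rz": 0, "claw": 70},
    {"dx": 125, "dy": 0, "dz": 0, "rx": 0, "ry": 0, "rz": 0, "claw": 60},
    {"dx": 125, "dy": 0, "dz": 0, "rx": 0, "ry": 0, "rz": 0, "claw": 40},
    {"dx": 125, "dy": 0, "dz": 0, "rx": 0, "ry": 0, "rz": 0, "claw": 40},
    {"dx": 125, "dy": 0, "dz": 0, "rx": 0, "ry": 0, "rz": 0, "claw": 40},
    {"dx": 125, "dy": 0, "dz": 0, "rx": 0, "ry": 0, "rz": 0, "claw": 40},
    {"dx": 125, "dy": 0, "dz": 0, "rx": 0, "ry": 0, "rz": 0, "claw": 40},
    {"dx": 125, "dy": 0, "dz": 0, "rx": 0, "ry": 0, "rz": 0, "claw": 40},
    {"dx": 125, "dy": 0, "dz": 0, "rx": 0, "ry": 0, "rz": 0, "claw": 40}
  ]
}}

```text
clock: 2.92
position: [0.52, -0.1291, 0.0397]
tool_rot: [0.552, 0.442, -0.55, 0.444]
wrist_force: [-0.6, -0.0, 7.4]
grip_width: 0.525
```

Call:
{"api": "send_rows", "payload": {
  "deltas": [
    {"dx": -40, "dy": 0, "dz": 0, "rx": 0, "ry": 0, "rz": 0, "claw": 40},
    {"dx": -80, "dy": 0, "dz": 0, "rx": 0, "ry": 0, "rz": 0, "claw": 40},
    {"dx": -120, "dy": 0, "dz": 0, "rx": 0, "ry": 0, "rz": 0, "claw": 40},
    {"dx": -140, "dy": -15, "dz": -33, "rx": 0, "ry": 0, "rz": 0, "claw": 40},
    {"dx": -140, "dy": -29, "dz": -67, "rx": 0, "ry": 0, "rz": 0, "claw": 40},
    {"dx": -140, "dy": -44, "dz": -101, "rx": 0, "ry": 0, "rz": 0, "claw": 40},
    {"dx": -140, "dy": -58, "dz": -134, "rx": 0, "ry": 0, "rz": 0, "claw": 40},
    {"dx": -140, "dy": -73, "dz": -168, "rx": 0, "ry": 0, "rz": 0, "claw": 40},
    {"dx": -140, "dy": -87, "dz": -201, "rx": 0, "ry": 0, "rz": 0, "claw": 40},
    {"dx": -140, "dy": -102, "dz": -235, "rx": 0, "ry": 0, "rz": 0, "claw": 40},
    {"dx": -140, "dy": -116, "dz": -270, "rx": 0, "ry": 0, "rz": 0, "claw": 40},
    {"dx": -140, "dy": -130, "dz": -302, "rx": 0, "ry": 0, "rz": 0, "claw": 40},
    {"dx": -140, "dy": -145, "dz": -336, "rx": 0, "ry": 0, "rz": 0, "claw": 40},
    {"dx": -120, "dy": -145, "dz": -336, "rx": 0, "ry": 0, "rz": 0, "claw": 40},
    {"dx": -90, "dy": -145, "dz": -336, "rx": 0, "ry": 0, "rz": 0, "claw": 40},
    {"dx": -60, "dy": -145, "dz": -336, "rx": 0, "ry": 0, "rz": 0, "claw": 40},
    {"dx": -45, "dy": -145, "dz": -336, "rx": 0, "ry": 0, "rz": 0, "claw": 40},
    {"dx": -45, "dy": -145, "dz": -336, "rx": 0, "ry": 0, "rz": 0, "claw": 40},
    {"dx": -45, "dy": -145, "dz": -336, "rx": 0, "ry": 0, "rz": 0, "claw": 40},
    {"dx": -45, "dy": -145, "dz": -336, "rx": 0, "ry": 0, "rz": 0, "claw": 40}
  ]
}}

```text
clock: 4.58
position: [0.4503, 0.2311, 0.0839]
tool_rot: [0.552, 0.443, -0.55, 0.444]
wrist_force: [0.8, -0.5, -2.7]
grip_width: 0.524
```

```bash
python3 -c "
from h import *
from scipy.spatial.transform import Rotation as R
o=observe();print(o['clock'],o['position'],R.from_quat(o['tool_rot']).as_matrix().round(3),o['wrist_force'],o['joint_pos'])
b=snap('side','s2')['pixels']
cv2.imwrite('pics/c4.png',cv2.resize(b[130:295,330:550],(800,600),interpolation=cv2.INTER_CUBIC))
print(((proj('side',[.4505,.2299,.012])-[330,130])*3.636).round())
"
```

```text
4.5833 [0.45025037 0.23106083 0.08387318] [[ 0.003  0.977 -0.215]
 [ 0.001 -0.215 -0.977]
 [-1.     0.002 -0.001]] [ 0.75574383 -0.53795818 -2.67614348] [ 3.22680417e-01  4.95857075e-01  1.78130468e+00 -1.88519498e-04
  8.61615426e-01  2.10988099e+00]
[285. 380.]
```

View pics/c4.png

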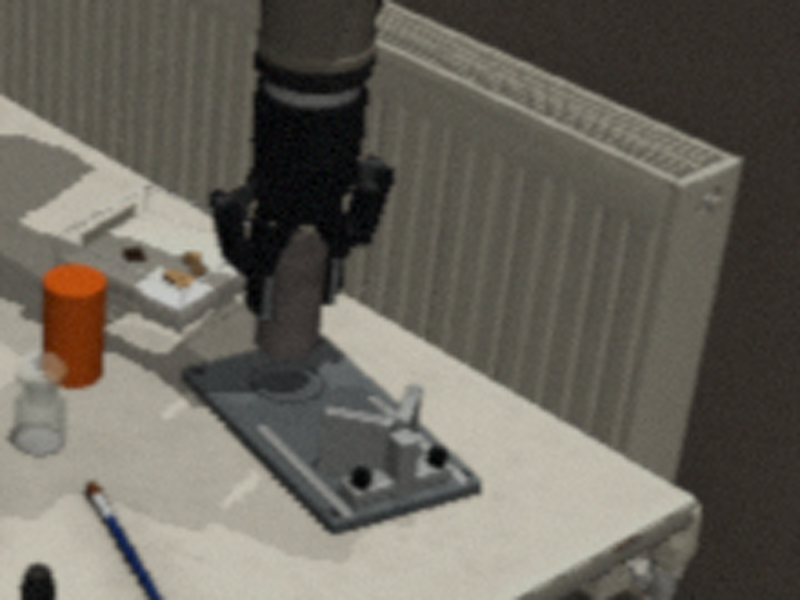

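The core is held above the mark, whose ring shows at about (285,380) in the crop as predicted. Lowering gently.

Call:
{"api": "send_rows", "payload": {
  "deltas": [
    {"dx": 10, "dy": 0, "dz": 1, "rx": 0, "ry": 0, "rz": 0, "claw": 40},
    {"dx": 20, "dy": 0, "dz": 1, "rx": 0, "ry": 0, "rz": 0, "claw": 40},
    {"dx": 26, "dy": 0, "dz": 1, "rx": 0, "ry": 0, "rz": 0, "claw": 40},
    {"dx": 29, "dy": 0, "dz": 1, "rx": 0, "ry": 0, "rz": 0, "claw": 40},
    {"dx": 31, "dy": 0, "dz": 1, "rx": 0, "ry": 0, "rz": 0, "claw": 40},
    {"dx": 32, "dy": 0, "dz": 1, "rx": 0, "ry": 0, "rz": 0, "claw": 40},
    {"dx": 32, "dy": 0, "dz": 1, "rx": 0, "ry": 0, "rz": 0, "claw": 40},
    {"dx": 32, "dy": 0, "dz": 1, "rx": 0, "ry": 0, "rz": 0, "claw": 40}
  ]
}}

```text
clock: 5.3
position: [0.4493, 0.23, 0.0517]
tool_rot: [0.551, 0.443, -0.551, 0.443]
wrist_force: [-3.8, -1.6, 8.7]
grip_width: 0.523
```

Call:
{"api": "send_rows", "payload": {
  "deltas": [
    {"dx": 0, "dy": 0, "dz": 0, "rx": 0, "ry": 0, "rz": 0, "claw": 55},
    {"dx": 0, "dy": 0, "dz": 0, "rx": 0, "ry": 0, "rz": 0, "claw": 60},
    {"dx": 0, "dy": 0, "dz": 0, "rx": 0, "ry": 0, "rz": 0, "claw": 70},
    {"dx": 0, "dy": 0, "dz": 0, "rx": 0, "ry": 0, "rz": 0, "claw": 85},
    {"dx": 0, "dy": 0, "dz": 0, "rx": 0, "ry": 0, "rz": 0, "claw": 100},
    {"dx": 0, "dy": 0, "dz": 0, "rx": 0, "ry": 0, "rz": 0, "claw": 100},
    {"dx": 0, "dy": 0, "dz": 0, "rx": 0, "ry": 0, "rz": 0, "claw": 100},
    {"dx": 0, "dy": -10, "dz": 0, "rx": 0, "ry": 0, "rz": 0, "claw": 100},
    {"dx": 0, "dy": -20, "dz": 0, "rx": 0, "ry": 0, "rz": 0, "claw": 100},
    {"dx": 0, "dy": -30, "dz": 0, "rx": 0, "ry": 0, "rz": 0, "claw": 100},
    {"dx": 0, "dy": -40, "dz": 0, "rx": 0, "ry": 0, "rz": 0, "claw": 100},
    {"dx": 0, "dy": -50, "dz": 0, "rx": 0, "ry": 0, "rz": 0, "claw": 100},
    {"dx": 0, "dy": -60, "dz": 0, "rx": 0, "ry": 0, "rz": 0, "claw": 100},
    {"dx": 0, "dy": -70, "dz": 0, "rx": 0, "ry": 0, "rz": 0, "claw": 100},
    {"dx": 0, "dy": -70, "dz": 0, "rx": 0, "ry": 0, "rz": 0, "claw": 100}
  ]
}}

```text
clock: 6.55
position: [0.3782, 0.245, 0.0502]
tool_rot: [-0.55, -0.444, 0.551, -0.443]
wrist_force: [-0.1, 0.1, -0.6]
grip_width: 1.0
```

```bash
python3 -c "
from h import *
o=observe();print(o['clock'],o['position'],o['wrist_force'],o['joint_pos'])
b=snap('side','s3')['pixels'];t=snap('top','t3')['pixels']
f=lambda i:cv2.resize(i,(400,600),interpolation=cv2.INTER_CUBIC)
cv2.imwrite('pics/c5.png',np.hstack([f(b[160:295,380:470]),f(t[155:275,175:255])]))
"
```

```text
6.55 [0.3781644  0.24501674 0.05017134] [-0.09144897  0.1299786  -0.56065796] [4.04487199e-01 4.80425792e-01 1.95562211e+00 9.83304056e-05
 7.07602590e-01 2.19019970e+00]
```

View pics/c5.png

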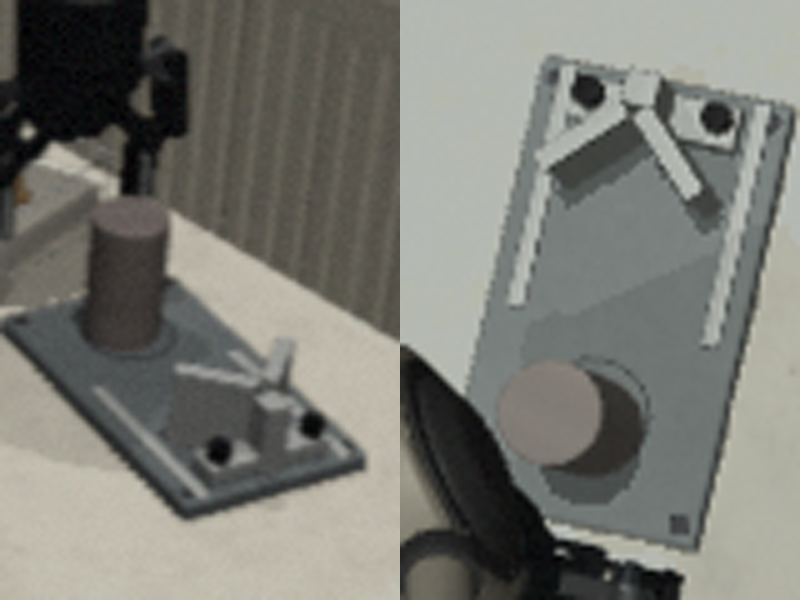

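The core stands upright on the mark. In the top crop its top centre is at about (550,413), i.e. image (205,237.6). The V is unchanged. Working out the offset from the mark.

```bash
python3 -c "
from h import *
c=back('top',205,237.6,.092); s=back('side',380+128*90/400,160+212*135/600,.092)
m=np.array([.4505,.2299]);a=np.array([.9766,-.2153]);l=np.array([.2153,.9766]);p=np.array([.3782,.2450])
for q in (c[:2],s[:2],p): print(q,(q-m)@a*1000,(q-m)@l*1000)
"
```

```text
[0.44475254 0.22785422] -5.172508926313768 -3.2353352216357982
[0.44495902 0.22846285] -5.101903946962329 -2.596493641323392
[0.3782 0.245 ] -73.85921000000003 -0.8195300000000032
```

Call:
{"api": "send_rows", "payload": {
  "deltas": [
    {"dx": 4, "dy": 0, "dz": 2, "rx": 0, "ry": 0, "rz": 0, "claw": 60},
    {"dx": 8, "dy": 0, "dz": 2, "rx": 0, "ry": 0, "rz": 0, "claw": 30},
    {"dx": 8, "dy": 0, "dz": 2, "rx": 0, "ry": 0, "rz": 0, "claw": 0},
    {"dx": 8, "dy": 0, "dz": 2, "rx": 0, "ry": 0, "rz": 0, "claw": 0},
    {"dx": 8, "dy": 0, "dz": 2, "rx": 0, "ry": 0, "rz": 0, "claw": 0},
    {"dx": 8, "dy": 0, "dz": 2, "rx": 0, "ry": 0, "rz": 0, "claw": 0},
    {"dx": 8, "dy": 0, "dz": 2, "rx": 0, "ry": 0, "rz": 0, "claw": 0},
    {"dx": 8, "dy": 0, "dz": 2, "rx": 0, "ry": 0, "rz": 0, "claw": 0},
    {"dx": 8, "dy": 6, "dz": 2, "rx": 0, "ry": 0, "rz": 0, "claw": 0},
    {"dx": 8, "dy": 12, "dz": 2, "rx": 0, "ry": 0, "rz": 0, "claw": 0},
    {"dx": 8, "dy": 18, "dz": 2, "rx": 0, "ry": 0, "rz": 0, "claw": 0},
    {"dx": 8, "dy": 23, "dz": 2, "rx": 0, "ry": 0, "rz": 0, "claw": 0},
    {"dx": 8, "dy": 26, "dz": 2, "rx": 0, "ry": 0, "rz": 0, "claw": 0},
    {"dx": 8, "dy": 26, "dz": 2, "rx": 0, "ry": 0, "rz": 0, "claw": 0}
  ]
}}

```text
clock: 7.82
position: [0.4065, 0.2371, 0.0423]
tool_rot: [0.551, 0.443, -0.551, 0.443]
wrist_force: [-0.1, -0.3, -0.2]
grip_width: 0.004
```

Call:
{"api": "send_rows", "payload": {
  "deltas": [
    {"dx": 0, "dy": 2, "dz": 0, "rx": 0, "ry": 0, "rz": 0, "claw": 0},
    {"dx": 0, "dy": 4, "dz": 0, "rx": 0, "ry": 0, "rz": 0, "claw": 0},
    {"dx": 0, "dy": 6, "dz": 0, "rx": 0, "ry": 0, "rz": 0, "claw": 0},
    {"dx": 0, "dy": 8, "dz": 0, "rx": 0, "ry": 0, "rz": 0, "claw": 0},
    {"dx": 0, "dy": 10, "dz": 0, "rx": 0, "ry": 0, "rz": 0, "claw": 0},
    {"dx": 0, "dy": 12, "dz": 0, "rx": 0, "ry": 0, "rz": 0, "claw": 0},
    {"dx": 0, "dy": 14, "dz": 0, "rx": 0, "ry": 0, "rz": 0, "claw": 0},
    {"dx": 0, "dy": 16, "dz": 0, "rx": 0, "ry": 0, "rz": 0, "claw": 0},
    {"dx": 0, "dy": 18, "dz": 0, "rx": 0, "ry": 0, "rz": 0, "claw": 0},
    {"dx": 0, "dy": 20, "dz": 0, "rx": 0, "ry": 0, "rz": 0, "claw": 0}
  ]
}}

```text
clock: 8.65
position: [0.4253, 0.233, 0.0423]
tool_rot: [-0.551, -0.443, 0.551, -0.443]
wrist_force: [-0.5, 0.6, -0.1]
grip_width: -0.001
```

```bash
cat >> h.py <<'E'
def st():
    m=np.array([.4505,.2299]);a=np.array([.9766,-.2153]);l=np.array([.2153,.9766])
    o=observe();p=o['position'][:2]-m;f=o['wrist_force']
    print('t',o['clock'].__round__(2) if 0 else o['clock'],'tcp',p@a*1000,p@l*1000,o['position'][2],'F',f[:2]@a,f[:2]@l,f[2],'grip',o['grip_width'])
E
python3 -c "
from h import *
st()
b=snap('side','s4')['pixels'];t=snap('top','t4')['pixels']
f=lambda i:cv2.resize(i,(400,600),interpolation=cv2.INTER_CUBIC)
cv2.imwrite('pics/c6.png',np.hstack([f(b[160:295,380:470]),f(t[155:275,175:255])]))
"
```

```text
t 8.65 tcp -25.272980088635794 -2.433530365471515 0.042262473655903784 F -0.6208110751490389 0.4754366334659341 -0.06786479929389952 grip -0.001194356475250288
```

View pics/c6.png

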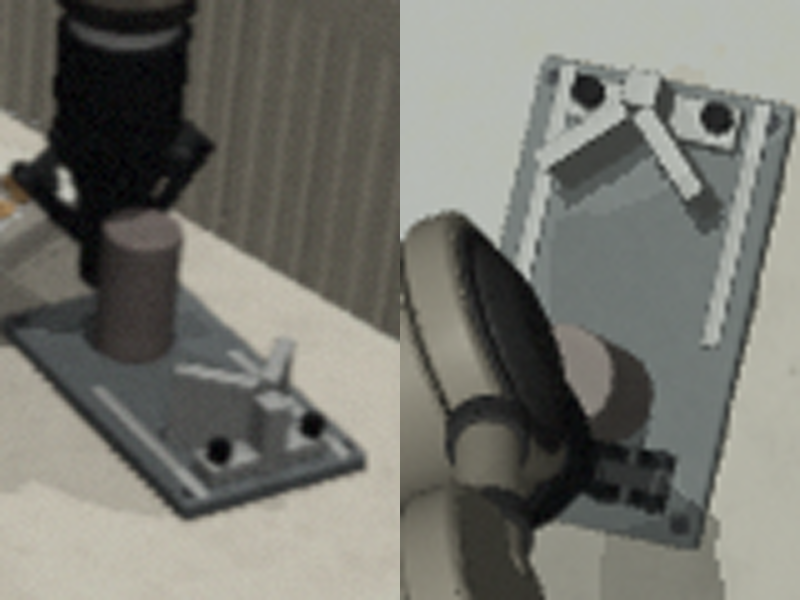

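The core is being pushed upright: side crop top centre has moved from about (128,212) to (142,225), and the force is about 0.6 N. Continuing.

Call:
{"api": "send_rows", "payload": {
  "deltas": [
    {"dx": 0, "dy": 3, "dz": 0, "rx": 0, "ry": 0, "rz": 0, "claw": 0},
    {"dx": 0, "dy": 6, "dz": 0, "rx": 0, "ry": 0, "rz": 0, "claw": 0},
    {"dx": 0, "dy": 9, "dz": 0, "rx": 0, "ry": 0, "rz": 0, "claw": 0},
    {"dx": 0, "dy": 12, "dz": 0, "rx": 0, "ry": 0, "rz": 0, "claw": 0},
    {"dx": 0, "dy": 15, "dz": 0, "rx": 0, "ry": 0, "rz": 0, "claw": 0},
    {"dx": 0, "dy": 18, "dz": 0, "rx": 0, "ry": 0, "rz": 0, "claw": 0},
    {"dx": 0, "dy": 21, "dz": 0, "rx": 0, "ry": 0, "rz": 0, "claw": 0},
    {"dx": 0, "dy": 24, "dz": 0, "rx": 0, "ry": 0, "rz": 0, "claw": 0},
    {"dx": 0, "dy": 27, "dz": 0, "rx": 0, "ry": 0, "rz": 0, "claw": 0},
    {"dx": 0, "dy": 30, "dz": 0, "rx": 0, "ry": 0, "rz": 0, "claw": 0},
    {"dx": 0, "dy": 33, "dz": 0, "rx": 0, "ry": 0, "rz": 0, "claw": 0},
    {"dx": 0, "dy": 36, "dz": 0, "rx": 0, "ry": 0, "rz": 0, "claw": 0},
    {"dx": 0, "dy": 39, "dz": 0, "rx": 0, "ry": 0, "rz": 0, "claw": 0},
    {"dx": 0, "dy": 42, "dz": 0, "rx": 0, "ry": 0, "rz": 0, "claw": 0},
    {"dx": 0, "dy": 45, "dz": 0, "rx": 0, "ry": 0, "rz": 0, "claw": 0},
    {"dx": 0, "dy": 48, "dz": 0, "rx": 0, "ry": 0, "rz": 0, "claw": 0},
    {"dx": 0, "dy": 50, "dz": 0, "rx": 0, "ry": 0, "rz": 0, "claw": 0},
    {"dx": 0, "dy": 51, "dz": 0, "rx": 0, "ry": 0, "rz": 0, "claw": 0},
    {"dx": 0, "dy": 51, "dz": 0, "rx": 0, "ry": 0, "rz": 0, "claw": 0}
  ]
}}

```text
clock: 10.33
position: [0.4752, 0.222, 0.0422]
tool_rot: [0.551, 0.443, -0.551, 0.443]
wrist_force: [-0.6, 0.5, -1.0]
grip_width: 0.002
```

```bash
python3 -c "
from h import *
st()
b=snap('side','s5')['pixels'];t=snap('top','t5')['pixels']
f=lambda i:cv2.resize(i,(400,600),interpolation=cv2.INTER_CUBIC)
cv2.imwrite('pics/c7.png',np.hstack([f(b[160:295,390:480]),f(t[155:275,175:255])]))
"
```

```text
t 10.3333 tcp 25.797380131256038 -2.4068931173656343 0.042223627584064984 F -0.6882228861584078 0.4101552170456289 -1.041183054229894 grip 0.0022005661167492393
```

View pics/c7.png

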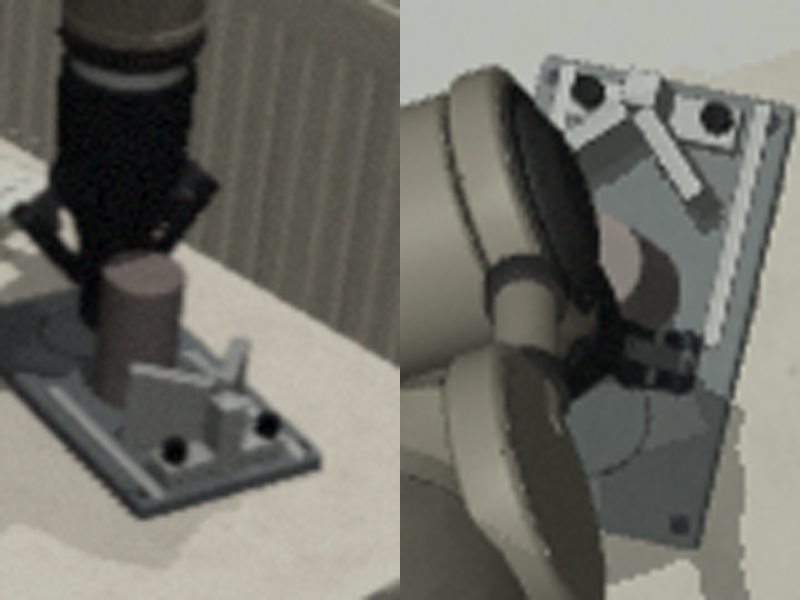

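The core is upright, top centre at side crop (144,272), and approaching the V mouth without touching it. Going slower from here.

Call:
{"api": "send_rows", "payload": {
  "deltas": [
    {"dx": 0, "dy": 1.5, "dz": 0, "rx": 0, "ry": 0, "rz": 0, "claw": 0},
    {"dx": 0, "dy": 3, "dz": 0, "rx": 0, "ry": 0, "rz": 0, "claw": 0},
    {"dx": 0, "dy": 4.5, "dz": 0, "rx": 0, "ry": 0, "rz": 0, "claw": 0},
    {"dx": 0, "dy": 6, "dz": 0, "rx": 0, "ry": 0, "rz": 0, "claw": 0},
    {"dx": 0, "dy": 7.5, "dz": 0, "rx": 0, "ry": 0, "rz": 0, "claw": 0},
    {"dx": 0, "dy": 9, "dz": 0, "rx": 0, "ry": 0, "rz": 0, "claw": 0},
    {"dx": 0, "dy": 10.5, "dz": 0, "rx": 0, "ry": 0, "rz": 0, "claw": 0},
    {"dx": 0, "dy": 12, "dz": 0, "rx": 0, "ry": 0, "rz": 0, "claw": 0},
    {"dx": 0, "dy": 13, "dz": 0, "rx": 0, "ry": 0, "rz": 0, "claw": 0},
    {"dx": 0, "dy": 14, "dz": 0, "rx": 0, "ry": 0, "rz": 0, "claw": 0}
  ]
}}

```text
clock: 11.27
position: [0.4887, 0.219, 0.0422]
tool_rot: [-0.551, -0.443, 0.551, -0.443]
wrist_force: [-1.7, 0.4, -0.4]
grip_width: 0.002
```

```bash
python3 -c "
from h import *
q=back('side',390+144*.225,160+272*.225,.092)[:2]-[.4505,.2299]; print('core was',q@[.9766,-.2153],q@[.2153,.9766]); st()"
```

```text
core was 0.0653345044989171 -0.005793016636479061
t 11.2667 tcp 39.670616870885 -2.375454279785729 0.04224939828430457 F -1.72773596790637 0.04756029835002126 -0.39951950324577834 grip 0.0023880430062225514
```

Call:
{"api": "send_rows", "payload": {
  "deltas": [
    {"dx": 0, "dy": 0.7, "dz": 0, "rx": 0, "ry": 0, "rz": 0, "claw": 0},
    {"dx": 0, "dy": 1.4, "dz": 0, "rx": 0, "ry": 0, "rz": 0, "claw": 0},
    {"dx": 0, "dy": 2.1, "dz": 0, "rx": 0, "ry": 0, "rz": 0, "claw": 0},
    {"dx": 0, "dy": 2.8, "dz": 0, "rx": 0, "ry": 0, "rz": 0, "claw": 0},
    {"dx": 0, "dy": 3.5, "dz": 0, "rx": 0, "ry": 0, "rz": 0, "claw": 0},
    {"dx": 0, "dy": 4.0, "dz": 0, "rx": 0, "ry": 0, "rz": 0, "claw": 0}
  ]
}}

```text
clock: 11.77
position: [0.4926, 0.2182, 0.0423]
tool_rot: [-0.551, -0.443, 0.551, -0.443]
wrist_force: [-1.5, -0.0, 0.5]
grip_width: -0.0
```

```bash
python3 -c "
from h import *
st()"
```

```text
t 11.7667 tcp 43.61175483039153 -2.3504042599495865 0.04228065976075088 F -1.4487314779931588 -0.3652893513868215 0.48414675287778347 grip -0.00037736573671255446
```

Call:
{"api": "send_rows", "payload": {
  "deltas": [
    {"dx": 0, "dy": 0.7, "dz": 0, "rx": 0, "ry": 0, "rz": 0, "claw": 0},
    {"dx": 0, "dy": 1.4, "dz": 0, "rx": 0, "ry": 0, "rz": 0, "claw": 0},
    {"dx": 0, "dy": 2.1, "dz": 0, "rx": 0, "ry": 0, "rz": 0, "claw": 0},
    {"dx": 0, "dy": 2.8, "dz": 0, "rx": 0, "ry": 0, "rz": 0, "claw": 0},
    {"dx": 0, "dy": 3.5, "dz": 0, "rx": 0, "ry": 0, "rz": 0, "claw": 0},
    {"dx": 0, "dy": 4.0, "dz": 0, "rx": 0, "ry": 0, "rz": 0, "claw": 0}
  ]
}}

```text
clock: 12.27
position: [0.4965, 0.2173, 0.0422]
tool_rot: [-0.551, -0.443, 0.551, -0.443]
wrist_force: [-1.0, -0.9, 0.0]
grip_width: -0.002
```

Call:
{"api": "send_rows", "payload": {
  "deltas": [
    {"dx": 0, "dy": 0.7, "dz": 0, "rx": 0, "ry": 0, "rz": 0, "claw": 0},
    {"dx": 0, "dy": 1.4, "dz": 0, "rx": 0, "ry": 0, "rz": 0, "claw": 0},
    {"dx": 0, "dy": 2.0, "dz": 0, "rx": 0, "ry": 0, "rz": 0, "claw": 0}
  ]
}}

```text
clock: 12.52
position: [0.4985, 0.2169, 0.0423]
tool_rot: [-0.551, -0.443, 0.551, -0.443]
wrist_force: [-1.4, -0.0, 0.2]
grip_width: 0.001
```

```bash
python3 -c "
from h import *
st()"
```

```text
t 12.5167 tcp 49.635343660247784 -2.367054670345261 0.04227385265690527 F -1.3881539305693338 -0.3096193656364293 0.15750302350689813 grip 0.001222880182359882
```

Call:
{"api": "send_rows", "payload": {
  "deltas": [
    {"dx": 0, "dy": 0.6, "dz": 0, "rx": 0, "ry": 0, "rz": 0, "claw": 0},
    {"dx": 0, "dy": 1.2, "dz": 0, "rx": 0, "ry": 0, "rz": 0, "claw": 0},
    {"dx": 0, "dy": 1.8, "dz": 0, "rx": 0, "ry": 0, "rz": 0, "claw": 0}
  ]
}}

```text
clock: 12.77
position: [0.5002, 0.2165, 0.0422]
tool_rot: [-0.551, -0.443, 0.551, -0.443]
wrist_force: [-0.4, 0.6, 0.5]
grip_width: -0.001
```

Call:
{"api": "send_rows", "payload": {
  "deltas": [
    {"dx": 0, "dy": 0.6, "dz": 0, "rx": 0, "ry": 0, "rz": 0, "claw": 0},
    {"dx": 0, "dy": 1.2, "dz": 0, "rx": 0, "ry": 0, "rz": 0, "claw": 0},
    {"dx": 0, "dy": 1.8, "dz": 0, "rx": 0, "ry": 0, "rz": 0, "claw": 0}
  ]
}}

```text
clock: 13.02
position: [0.502, 0.2161, 0.0423]
tool_rot: [-0.551, -0.443, 0.551, -0.443]
wrist_force: [-1.1, 0.1, 0.2]
grip_width: 0.001
```

```bash
python3 -c "
from h import *
st()
b=snap('side','s6')['pixels'];t=snap('top','t6')['pixels']
f=lambda i:cv2.resize(i,(400,600),interpolation=cv2.INTER_CUBIC)
cv2.imwrite('pics/c8.png',np.hstack([f(b[160:295,390:480]),f(t[155:275,175:255])]))
"
```

```text
t 13.0167 tcp 53.23497158365886 -2.3592651512247063 0.04226640256015419 F -1.0970226265309049 -0.1310496867812088 0.2315510929879934 grip 0.0009305881909519853
```

View pics/c8.png

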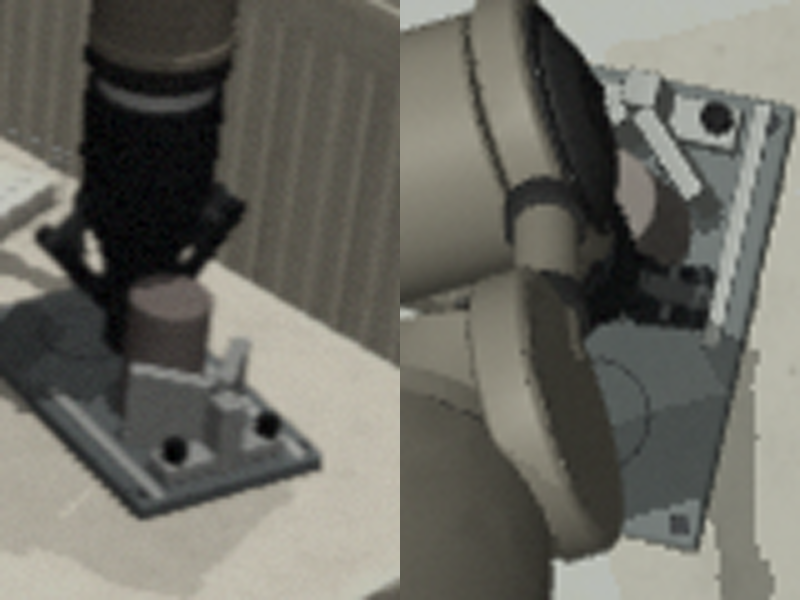

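The core is upright inside the V mouth, top centre at side crop (170,298), and not seated yet. Small steps from here.

Call:
{"api": "send_rows", "payload": {
  "deltas": [
    {"dx": 0, "dy": 0.6, "dz": 0, "rx": 0, "ry": 0, "rz": 0, "claw": 0},
    {"dx": 0, "dy": 1.2, "dz": 0, "rx": 0, "ry": 0, "rz": 0, "claw": 0},
    {"dx": 0, "dy": 1.8, "dz": 0, "rx": 0, "ry": 0, "rz": 0, "claw": 0}
  ]
}}

```text
clock: 13.37
position: [0.5037, 0.2158, 0.0423]
tool_rot: [-0.551, -0.443, 0.551, -0.443]
wrist_force: [-1.1, 0.2, -0.3]
grip_width: -0.0
```

```bash
python3 -c "
from h import *
q=back('side',390+170*.225,160+298*.225,.092)[:2]-[.4505,.2299]; print('core was',q@[.9766,-.2153],q@[.2153,.9766]); st()"
```

```text
core was 0.09432054242195004 -0.007206394643350617
t 13.3667 tcp 54.9856876075942 -2.3328304427305246 0.042271194724504434 F -1.140396571482734 -0.0627104241895757 -0.28351539064430115 grip -6.709901987716482e-05
```

Call:
{"api": "send_rows", "payload": {
  "deltas": [
    {"dx": 0, "dy": 0.5, "dz": 0, "rx": 0, "ry": 0, "rz": 0, "claw": 0},
    {"dx": 0, "dy": 1.0, "dz": 0, "rx": 0, "ry": 0, "rz": 0, "claw": 0},
    {"dx": 0, "dy": 1.5, "dz": 0, "rx": 0, "ry": 0, "rz": 0, "claw": 0}
  ]
}}

```text
clock: 13.62
position: [0.5052, 0.2154, 0.0423]
tool_rot: [-0.551, -0.443, 0.551, -0.443]
wrist_force: [-2.1, 0.1, 0.0]
grip_width: -0.001
```

Call:
{"api": "send_rows", "payload": {
  "deltas": [
    {"dx": 0, "dy": 0.5, "dz": 0, "rx": 0, "ry": 0, "rz": 0, "claw": 0},
    {"dx": 0, "dy": 1.0, "dz": 0, "rx": 0, "ry": 0, "rz": 0, "claw": 0},
    {"dx": 0, "dy": 1.5, "dz": 0, "rx": 0, "ry": 0, "rz": 0, "claw": 0}
  ]
}}

```text
clock: 13.87
position: [0.5066, 0.2151, 0.0423]
tool_rot: [-0.551, -0.443, 0.551, -0.443]
wrist_force: [-1.7, -0.5, -0.3]
grip_width: -0.002
```

```bash
python3 -c "
from h import *
st()"
```

```text
t 13.8667 tcp 58.00428641519363 -2.3546081911269963 0.04226321242468357 F -1.5689644878070448 -0.9062199672359127 -0.29871702650965415 grip -0.0019257221300879926
```

Call:
{"api": "send_rows", "payload": {
  "deltas": [
    {"dx": 0, "dy": 0.5, "dz": 0, "rx": 0, "ry": 0, "rz": 0, "claw": 0},
    {"dx": 0, "dy": 1.0, "dz": 0, "rx": 0, "ry": 0, "rz": 0, "claw": 0}
  ]
}}

```text
clock: 14.03
position: [0.5075, 0.2149, 0.0423]
tool_rot: [-0.551, -0.443, 0.551, -0.443]
wrist_force: [-2.1, 0.8, 1.2]
grip_width: -0.003
```

Call:
{"api": "send_rows", "payload": {
  "deltas": [
    {"dx": 0, "dy": 0.5, "dz": 0, "rx": 0, "ry": 0, "rz": 0, "claw": 0},
    {"dx": 0, "dy": 1.0, "dz": 0, "rx": 0, "ry": 0, "rz": 0, "claw": 0}
  ]
}}

```text
clock: 14.2
position: [0.508, 0.2149, 0.0422]
tool_rot: [-0.551, -0.443, 0.551, -0.443]
wrist_force: [-4.3, 2.8, 3.0]
grip_width: -0.003
```

```bash
python3 -c "
from h import *
st()"
```

```text
t 14.2 tcp 59.359504509841265 -2.284014238990664 0.04219361137749422 F -4.850091165152615 1.8265940911634435 3.028290602957089 grip -0.0026385153029496525
```

Contact: 4.9 N along the push plus 1.8 N lateral, so probably one face first. Small steps.

Call:
{"api": "send_rows", "payload": {
  "deltas": [
    {"dx": 0, "dy": 0.3, "dz": 0, "rx": 0, "ry": 0, "rz": 0, "claw": 0},
    {"dx": 0, "dy": 0.5, "dz": 0, "rx": 0, "ry": 0, "rz": 0, "claw": 0},
    {"dx": 0, "dy": 0.5, "dz": 0, "rx": 0, "ry": 0, "rz": 0, "claw": 0}
  ]
}}

```text
clock: 14.45
position: [0.5083, 0.2149, 0.0422]
tool_rot: [-0.551, -0.444, 0.551, -0.443]
wrist_force: [-4.7, 3.2, 1.3]
grip_width: -0.001
```

```bash
python3 -c "
from h import *
st()"
```

```text
t 14.45 tcp 59.69262310892266 -2.1723945432016043 0.04217750595007676 F -5.292029693910283 2.0731969120450526 1.3326867313424495 grip -0.0011888186329103271
```

Call:
{"api": "send_rows", "payload": {
  "deltas": [
    {"dx": 0, "dy": 0.3, "dz": 0, "rx": 0, "ry": 0, "rz": 0, "claw": 0},
    {"dx": 0, "dy": 0.6, "dz": 0, "rx": 0, "ry": 0, "rz": 0, "claw": 0},
    {"dx": 0, "dy": 0.6, "dz": 0, "rx": 0, "ry": 0, "rz": 0, "claw": 0}
  ]
}}

```text
clock: 14.7
position: [0.5087, 0.2149, 0.0422]
tool_rot: [-0.551, -0.444, 0.551, -0.443]
wrist_force: [-5.4, 3.4, 1.8]
grip_width: 0.0
```

```bash
python3 -c "
from h import *
st()"
```

```text
t 14.7 tcp 60.082653690888144 -2.091271915494668 0.0421527454065396 F -6.000828321371545 2.111947588947822 1.761504964711152 grip 0.00041106759472597494
```

The tool is being dragged left along with the core, so it rests on the right face and sticks to the fingers. I'll follow that face, moving forward and left.

Call:
{"api": "send_rows", "payload": {
  "deltas": [
    {"dx": 0, "dy": 0.2, "dz": -0.5, "rx": 0, "ry": 0, "rz": 0, "claw": 0},
    {"dx": 0, "dy": 0.4, "dz": -1.0, "rx": 0, "ry": 0, "rz": 0, "claw": 0},
    {"dx": 0, "dy": 0.6, "dz": -1.5, "rx": 0, "ry": 0, "rz": 0, "claw": 0}
  ]
}}

```text
clock: 14.95
position: [0.51, 0.2161, 0.0422]
tool_rot: [-0.551, -0.443, 0.551, -0.443]
wrist_force: [-3.7, 2.8, 3.2]
grip_width: -0.001
```

```bash
python3 -c "
from h import *
st()
b=snap('side','s7')['pixels'];t=snap('top','t7')['pixels']
f=lambda i:cv2.resize(i,(400,600),interpolation=cv2.INTER_CUBIC)
cv2.imwrite('pics/c9.png',np.hstack([f(b[190:295,405:475]),f(t[155:245,205:265])]))
"
```

```text
t 14.95 tcp 61.11125556839048 -0.7072353773042462 0.04224361817195727 F -4.234867781300939 1.9371431535783503 3.1612949222650233 grip -0.0005726878624236832
```

View pics/c9.png

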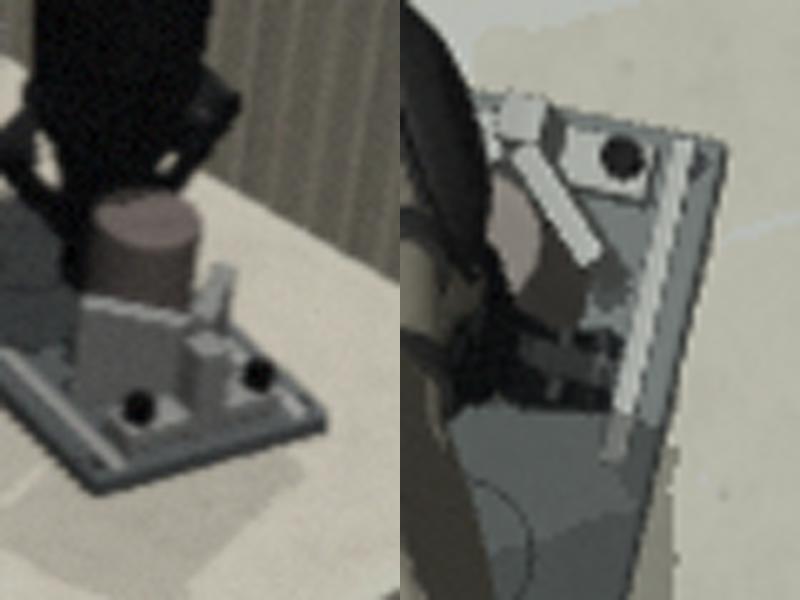

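It moved freely forward and left along the face (tool +1.0, +1.4 mm) while the force fell. The core is upright, with its top at side crop (146,216). Continuing.

Call:
{"api": "send_rows", "payload": {
  "deltas": [
    {"dx": 0, "dy": 0.4, "dz": -0.5, "rx": 0, "ry": 0, "rz": 0, "claw": 0},
    {"dx": 0, "dy": 0.8, "dz": -1.0, "rx": 0, "ry": 0, "rz": 0, "claw": 0},
    {"dx": 0, "dy": 1.2, "dz": -1.5, "rx": 0, "ry": 0, "rz": 0, "claw": 0}
  ]
}}

```text
clock: 15.3
position: [0.5118, 0.2171, 0.0422]
tool_rot: [-0.551, -0.443, 0.551, -0.443]
wrist_force: [-5.3, 2.3, 2.8]
grip_width: -0.003
```

```bash
python3 -c "
from h import *
q=back('side',405+146*.175,190+216*.175,.092)[:2]-[.4505,.2299]; print('core was',q@[.9766,-.2153],q@[.2153,.9766]);st()"
```

```text
core was 0.09953612814941053 -0.003958846401873702
t 15.3 tcp 62.63533121905769 0.6784308653793115 0.04223625556885612 F -5.710390426565729 1.0619110538506278 2.787201352516586 grip -0.003028321148162791
```

Call:
{"api": "send_rows", "payload": {
  "deltas": [
    {"dx": 0, "dy": 0.4, "dz": -0.5, "rx": 0, "ry": 0, "rz": 0, "claw": 0},
    {"dx": 0, "dy": 0.7, "dz": -1.0, "rx": 0, "ry": 0, "rz": 0, "claw": 0}
  ]
}}

```text
clock: 15.47
position: [0.5129, 0.2179, 0.0423]
tool_rot: [-0.551, -0.443, 0.551, -0.443]
wrist_force: [-4.5, 2.4, 1.8]
grip_width: -0.001
```

```bash
python3 -c "
from h import *
st()"
```

```text
t 15.4667 tcp 63.51488247789914 1.6756706498503369 0.042255727693067215 F -4.858901391266413 1.3475735428563087 1.7615192432301534 grip -0.0007162534228954731
```

Call:
{"api": "send_rows", "payload": {
  "deltas": [
    {"dx": 0, "dy": 0.4, "dz": -0.5, "rx": 0, "ry": 0, "rz": 0, "claw": 0},
    {"dx": 0, "dy": 0.8, "dz": -0.9, "rx": 0, "ry": 0, "rz": 0, "claw": 0}
  ]
}}

```text
clock: 15.63
position: [0.5138, 0.2185, 0.0422]
tool_rot: [-0.551, -0.443, 0.551, -0.443]
wrist_force: [-6.1, 1.6, 2.9]
grip_width: 0.001
```

```bash
python3 -c "
from h import *
st()"
```

```text
t 15.6333 tcp 64.27500996715258 2.4989093890058056 0.04221730530755871 F -6.312857892429485 0.21054716397487092 2.920559633758558 grip 0.001004962413354484
```

Lateral force is now near zero with 6.3 N forward, so both faces are probably loaded. Pressing forward only.

Call:
{"api": "send_rows", "payload": {
  "deltas": [
    {"dx": 0, "dy": 0.4, "dz": 0, "rx": 0, "ry": 0, "rz": 0, "claw": 0},
    {"dx": 0, "dy": 0.5, "dz": 0, "rx": 0, "ry": 0, "rz": 0, "claw": 0},
    {"dx": 0, "dy": 0.5, "dz": 0, "rx": 0, "ry": 0, "rz": 0, "claw": 0}
  ]
}}

```text
clock: 15.88
position: [0.5138, 0.2184, 0.0422]
tool_rot: [-0.551, -0.443, 0.551, -0.443]
wrist_force: [-5.6, 2.2, 3.2]
grip_width: 0.003
```

```bash
python3 -c "
from h import *
st()"
```

```text
t 15.8833 tcp 64.2868153405306 2.4148411904401685 0.042171792828253916 F -5.952617882413286 0.9662702387324728 3.158220618244799 grip 0.0027518731992109183
```

Call:
{"api": "send_rows", "payload": {
  "deltas": [
    {"dx": 0, "dy": 0.4, "dz": 0, "rx": 0, "ry": 0, "rz": 0, "claw": 0},
    {"dx": 0, "dy": 0.8, "dz": 0, "rx": 0, "ry": 0, "rz": 0, "claw": 0},
    {"dx": 0, "dy": 0.8, "dz": 0, "rx": 0, "ry": 0, "rz": 0, "claw": 0}
  ]
}}

```text
clock: 16.13
position: [0.5138, 0.2183, 0.0421]
tool_rot: [-0.55, -0.444, 0.552, -0.443]
wrist_force: [-8.3, 2.3, 4.3]
grip_width: 0.004
```

```bash
python3 -c "
from h import *
st()"
```

```text
t 16.1333 tcp 64.34872794100956 2.3581734594073764 0.04209983863361049 F -8.623162946396569 0.45692413288852196 4.324602464773918 grip 0.0038433514479753552
```

Rigid stop with 8.6 N along and only 0.5 N lateral, so both faces are loaded at about 6 N each. Holding the push.

Call:
{"api": "send_rows", "payload": {
  "deltas": [
    {"dx": 0, "dy": 0.3, "dz": 0, "rx": 0, "ry": 0, "rz": 0, "claw": 0},
    {"dx": 0, "dy": 0.3, "dz": 0, "rx": 0, "ry": 0, "rz": 0, "claw": 0},
    {"dx": 0, "dy": 0.3, "dz": 0, "rx": 0, "ry": 0, "rz": 0, "claw": 0},
    {"dx": 0, "dy": 0.3, "dz": 0, "rx": 0, "ry": 0, "rz": 0, "claw": 0},
    {"dx": 0, "dy": 0.3, "dz": 0, "rx": 0, "ry": 0, "rz": 0, "claw": 0},
    {"dx": 0, "dy": 0.3, "dz": 0, "rx": 0, "ry": 0, "rz": 0, "claw": 0},
    {"dx": 0, "dy": 0.3, "dz": 0, "rx": 0, "ry": 0, "rz": 0, "claw": 0},
    {"dx": 0, "dy": 0.3, "dz": 0, "rx": 0, "ry": 0, "rz": 0, "claw": 0},
    {"dx": 0, "dy": 0.3, "dz": 0, "rx": 0, "ry": 0, "rz": 0, "claw": 0},
    {"dx": 0, "dy": 0.3, "dz": 0, "rx": 0, "ry": 0, "rz": 0, "claw": 0}
  ]
}}

```text
clock: 16.97
position: [0.5139, 0.2183, 0.0421]
tool_rot: [-0.55, -0.444, 0.552, -0.443]
wrist_force: [-10.3, 3.0, 4.4]
grip_width: 0.002
```

```bash
python3 -c "
from h import *
st();snap('side','s8')"
```

```text
t 16.9667 tcp 64.37489746447928 2.328064921852066 0.042079898435712235 F -10.67534912198761 0.7262931393997928 4.3948448593351195 grip 0.0020538147085857297
```

Held for 0.8 s at 10.7 N. Backing straight off, slowly at first.

Call:
{"api": "send_rows", "payload": {
  "deltas": [
    {"dx": 0, "dy": -0.5, "dz": 0, "rx": 0, "ry": 0, "rz": 0, "claw": 0},
    {"dx": 0, "dy": -1, "dz": 0, "rx": 0, "ry": 0, "rz": 0, "claw": 0},
    {"dx": 0, "dy": -1.5, "dz": 0, "rx": 0, "ry": 0, "rz": 0, "claw": 0},
    {"dx": 0, "dy": -2, "dz": 0, "rx": 0, "ry": 0, "rz": 0, "claw": 0},
    {"dx": 0, "dy": -3, "dz": 0, "rx": 0, "ry": 0, "rz": 0, "claw": 0},
    {"dx": 0, "dy": -5, "dz": 0, "rx": 0, "ry": 0, "rz": 0, "claw": 0},
    {"dx": 0, "dy": -10, "dz": 0, "rx": 0, "ry": 0, "rz": 0, "claw": 0},
    {"dx": 0, "dy": -20, "dz": 0, "rx": 0, "ry": 0, "rz": 0, "claw": 0},
    {"dx": 0, "dy": -40, "dz": 0, "rx": 0, "ry": 0, "rz": 0, "claw": 0},
    {"dx": 0, "dy": -60, "dz": 0, "rx": 0, "ry": 0, "rz": 0, "claw": 0},
    {"dx": 0, "dy": -80, "dz": 0, "rx": 0, "ry": 0, "rz": 0, "claw": 0},
    {"dx": -30, "dy": -100, "dz": 0, "rx": 0, "ry": 0, "rz": 0, "claw": 0},
    {"dx": -70, "dy": -110, "dz": 0, "rx": 0, "ry": 0, "rz": 0, "claw": 0},
    {"dx": -110, "dy": -110, "dz": 0, "rx": 0, "ry": 0, "rz": 0, "claw": 0},
    {"dx": -130, "dy": -110, "dz": 0, "rx": 0, "ry": 0, "rz": 0, "claw": 0},
    {"dx": -130, "dy": -110, "dz": 0, "rx": 0, "ry": 0, "rz": 0, "claw": 0}
  ]
}}

```text
clock: 18.35
position: [0.4097, 0.2431, 0.1772]
tool_rot: [0.554, 0.442, -0.547, 0.445]
wrist_force: [0.1, -0.5, 0.2]
grip_width: -0.0
```

```bash
python3 -c "
from h import *
st()
prev=cam('side')[2].astype(int)
b=snap('side','s9')['pixels'];t=snap('top','t9')['pixels']
d=np.abs(b.astype(int)-prev).max(2); print('diff in core region', d[223:250,415:445].max(), d[223:250,415:445].mean())
f=lambda i:cv2.resize(i,(400,600),interpolation=cv2.INTER_CUBIC)
cv2.imwrite('pics/c10.png',np.hstack([f(b[190:295,405:475]),f(t[155:245,192:252])]))
"
```

```text
t 18.35 tcp -42.65219775256579 4.076851347028327 0.17720123491168607 F 0.25147065442241745 -0.47451560375332186 0.19548917648967784 grip -5.149167035703652e-05
diff in core region 182 23.62962962962963
```

View pics/c10.png

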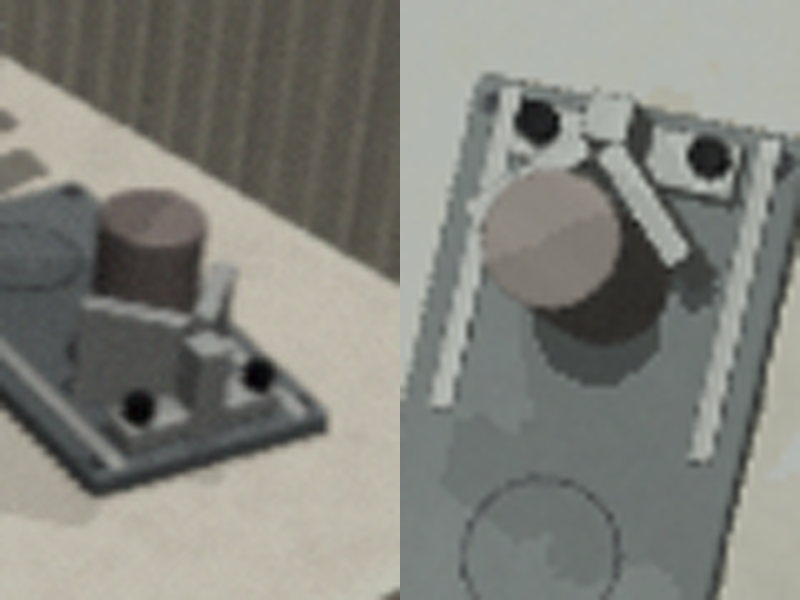

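```bash
python3 -c "
from h import *
a=cv2.imread('pics/s8.png',0);b=cv2.imread('pics/s9.png',0)
e=lambda i:cv2.Canny(cv2.resize(i[219:240,417:446],None,fx=8,fy=8,interpolation=cv2.INTER_CUBIC),40,100)
for i in(a,b):
  m=cv2.resize(i[205:270,410:450],(400,650),interpolation=cv2.INTER_CUBIC); cv2.imwrite('pics/m%d.png'%(i is b),m)
cv2.imwrite('pics/c11.png',np.hstack([cv2.imread('pics/m0.png'),cv2.imread('pics/m1.png')])[:600])
for w in((214.8,190.7),):
  q=back('top',*w,.092)[:2]-[.4505,.2299];print('top',q@[.9766,-.2153],q@[.2153,.9766])
q=back('side',405+151*.175,190+216*.175,.092)[:2]-[.4505,.2299];print('side',q@[.9766,-.2153],q@[.2153,.9766])
"
```

```text
top 0.09735199326659044 -0.001299790361621482
side 0.10041745409399301 -0.0020250718530586895
```

```bash
python3 -c "
from h import *
for n in('s8','s9'):
  i=cv2.imread(f'pics/{n}.png',0).astype(float)
  g=np.abs(np.diff(i[233:238,436:446],axis=1)).mean(0); c=(g*np.arange(436.5,445.5)).sum()/g.sum()
  print(n,i[235,434:447],round(c,2)); print('   col431',i[222:242,431])
  print('   col420',i[235,417:428])
"
```

```text
s8 [ 57.  58.  60.  55.  54.  48.  70. 134. 170. 172. 172. 178. 180.] 440.66
   col431 [ 15.  46.  53.  75.  93.  98.  97.  96.  97.  99. 101.  80.  60.  56.
  56.  58.  55.  55.  54.  58.]
   col420 [25.  9. 11.  4. 16. 27. 37. 39. 42. 40. 52.]
s9 [ 61.  58.  58.  54.  50.  65. 130. 172. 177. 172. 173. 174. 179.] 439.96
   col431 [176. 118.  98.  95.  94.  98. 103. 102. 112. 113. 111.  75.  58.  56.
  56.  57.  57.  56.  60.  56.]
   col420 [80. 76. 74. 81. 65. 36. 37. 42. 41. 50. 53.]
```

The core's right edge moved about 0.7 px (roughly 1.5 mm) left on release, so it may have rocked or eased away from the left face. That is close to the 1.8 mm limit, so I'll re-seat it with a lighter push along the right face.

Call:
{"api": "send_rows", "payload": {
  "deltas": [
    {"dx": 40, "dy": 0, "dz": 0, "rx": 0, "ry": 0, "rz": 0, "claw": 0},
    {"dx": 80, "dy": 0, "dz": 0, "rx": 0, "ry": 0, "rz": 0, "claw": 0},
    {"dx": 115, "dy": 0, "dz": 0, "rx": 0, "ry": 0, "rz": 0, "claw": 0},
    {"dx": 131, "dy": 0, "dz": 0, "rx": 0, "ry": 0, "rz": 0, "claw": 0},
    {"dx": 131, "dy": 20, "dz": 0, "rx": 0, "ry": 0, "rz": 0, "claw": 0},
    {"dx": 131, "dy": 40, "dz": 0, "rx": 0, "ry": 0, "rz": 0, "claw": 0},
    {"dx": 131, "dy": 60, "dz": 0, "rx": 0, "ry": 0, "rz": 0, "claw": 0},
    {"dx": 131, "dy": 75, "dz": 0, "rx": 0, "ry": 0, "rz": 0, "claw": 0},
    {"dx": 131, "dy": 85, "dz": 0, "rx": 0, "ry": 0, "rz": 0, "claw": 0},
    {"dx": 131, "dy": 92, "dz": 0, "rx": 0, "ry": 0, "rz": 0, "claw": 0},
    {"dx": 131, "dy": 97, "dz": 0, "rx": 0, "ry": 0, "rz": 0, "claw": 0},
    {"dx": 131, "dy": 100, "dz": 0, "rx": 0, "ry": 0, "rz": 0, "claw": 0},
    {"dx": 131, "dy": 102, "dz": 0, "rx": 0, "ry": 0, "rz": 0, "claw": 0},
    {"dx": 131, "dy": 103, "dz": 0, "rx": 0, "ry": 0, "rz": 0, "claw": 0},
    {"dx": 131, "dy": 103, "dz": 0, "rx": 0, "ry": 0, "rz": 0, "claw": 0}
  ]
}}

```text
clock: 19.7
position: [0.5084, 0.2198, 0.0413]
tool_rot: [-0.551, -0.443, 0.551, -0.443]
wrist_force: [0.3, -0.2, -0.2]
grip_width: 0.002
```

```bash
cat >> h.py <<'E'
def edge(n):
  i=snap('side',n)['pixels'].mean(2)
  g=np.abs(np.diff(i[233:238,436:446],axis=1)).mean(0); print('right edge',(g*np.arange(436.5,445.5)).sum()/g.sum())
  g=np.abs(np.diff(i[228:240,429:434],axis=0)).mean(1); print('front rim',(g*np.arange(228.5,239.5)).sum()/g.sum())
E
python3 -c "
from h import *
st();edge('s10')"
```

```text
t 19.7 tcp 58.6814768194454 2.6028780573943253 0.04131051116714464 F 0.3482842666998157 -0.1467559692917027 -0.15331580740029044 grip 0.0019623638641724727
right edge 440.07671164417786
front rim 233.2601809954751
```

Call:
{"api": "send_rows", "payload": {
  "deltas": [
    {"dx": 0, "dy": 1, "dz": 0, "rx": 0, "ry": 0, "rz": 0, "claw": 0},
    {"dx": 0, "dy": 2, "dz": 0, "rx": 0, "ry": 0, "rz": 0, "claw": 0},
    {"dx": 0, "dy": 3, "dz": 0, "rx": 0, "ry": 0, "rz": 0, "claw": 0},
    {"dx": 0, "dy": 3.7, "dz": 0, "rx": 0, "ry": 0, "rz": 0, "claw": 0},
    {"dx": 0, "dy": 4.2, "dz": 0, "rx": 0, "ry": 0, "rz": 0, "claw": 0},
    {"dx": 0, "dy": 4.2, "dz": 0, "rx": 0, "ry": 0, "rz": 0, "claw": 0}
  ]
}}

```text
clock: 20.25
position: [0.5125, 0.2188, 0.0412]
tool_rot: [-0.551, -0.443, 0.551, -0.443]
wrist_force: [-1.6, 0.4, 1.2]
grip_width: 0.001
```

```bash
python3 -c "
from h import *
st();edge('s11')"
```

```text
t 20.25 tcp 62.94517925878795 2.518216083228753 0.041249903739114 F -1.5957262815919366 0.027982439248179135 1.2291961051331721 grip 0.0005268435077742237
right edge 440.2230432402846
front rim 233.24242424242425
```

Contact comes at about 62.9 mm, against 64.3 mm when seated, so the core did ease back a little. Following the face forward and left.

Call:
{"api": "send_rows", "payload": {
  "deltas": [
    {"dx": 0, "dy": 0.3, "dz": -0.3, "rx": 0, "ry": 0, "rz": 0, "claw": 0},
    {"dx": 0, "dy": 0.7, "dz": -0.7, "rx": 0, "ry": 0, "rz": 0, "claw": 0},
    {"dx": 0, "dy": 0.7, "dz": -0.7, "rx": 0, "ry": 0, "rz": 0, "claw": 0}
  ]
}}

```text
clock: 20.55
position: [0.5131, 0.2193, 0.0412]
tool_rot: [-0.551, -0.443, 0.551, -0.443]
wrist_force: [-3.1, 0.1, 1.5]
grip_width: -0.001
```

```bash
python3 -c "
from h import *
st();edge('s12')"
```

```text
t 20.55 tcp 63.42147862075576 3.132828222574263 0.04117507541570533 F -3.0763948714303804 -0.6166535619032716 1.512838679837497 grip -0.001393549201188376
right edge 440.5450497642745
front rim 233.22123893805312
```

Call:
{"api": "send_rows", "payload": {
  "deltas": [
    {"dx": 0, "dy": 0.3, "dz": -0.3, "rx": 0, "ry": 0, "rz": 0, "claw": 0},
    {"dx": 0, "dy": 0.6, "dz": -0.6, "rx": 0, "ry": 0, "rz": 0, "claw": 0},
    {"dx": 0, "dy": 0.6, "dz": -0.6, "rx": 0, "ry": 0, "rz": 0, "claw": 0}
  ]
}}

```text
clock: 20.85
position: [0.5132, 0.2196, 0.041]
tool_rot: [-0.55, -0.443, 0.552, -0.443]
wrist_force: [-6.1, -0.9, 2.7]
grip_width: 0.003
```

```bash
python3 -c "
from h import *
st();edge('s13')"
```

```text
t 20.85 tcp 63.467474386401086 3.4449503317910963 0.04103063080700052 F -5.79926621659982 -2.2022874942042616 2.677099990918901 grip 0.00260437205160919
right edge 440.46190987124464
front rim 232.96902654867253
```

Rigid again at 63.47 mm, and the lateral force has reversed to −2.2 N, so the left face is loaded too. Relieving the lateral bias, then backing off slowly while watching the edge.

Call:
{"api": "send_rows", "payload": {
  "deltas": [
    {"dx": 0, "dy": 0, "dz": 0.3, "rx": 0, "ry": 0, "rz": 0, "claw": 0},
    {"dx": 0, "dy": 0, "dz": 0.5, "rx": 0, "ry": 0, "rz": 0, "claw": 0},
    {"dx": 0, "dy": 0, "dz": 0.5, "rx": 0, "ry": 0, "rz": 0, "claw": 0},
    {"dx": 0, "dy": 0, "dz": 0.5, "rx": 0, "ry": 0, "rz": 0, "claw": 0},
    {"dx": 0, "dy": 0, "dz": 0.5, "rx": 0, "ry": 0, "rz": 0, "claw": 0},
    {"dx": 0, "dy": 0, "dz": 0.5, "rx": 0, "ry": 0, "rz": 0, "claw": 0}
  ]
}}

```text
clock: 21.4
position: [0.5132, 0.2195, 0.041]
tool_rot: [-0.55, -0.444, 0.552, -0.443]
wrist_force: [-6.0, -0.0, 2.3]
grip_width: 0.001
```

```bash
python3 -c "
from h import *
st();edge('s14')"
```

```text
t 21.4 tcp 63.45819634163172 3.3369384297355524 0.04102004106334559 F -5.846235227195787 -1.33110865605841 2.3050527628385837 grip 0.0007739010518582858
right edge 440.4342175066312
front rim 233.09302325581396
```

Call:
{"api": "send_rows", "payload": {
  "deltas": [
    {"dx": 0, "dy": -0.2, "dz": 0, "rx": 0, "ry": 0, "rz": 0, "claw": 0},
    {"dx": 0, "dy": -0.4, "dz": 0, "rx": 0, "ry": 0, "rz": 0, "claw": 0},
    {"dx": 0, "dy": -0.6, "dz": 0, "rx": 0, "ry": 0, "rz": 0, "claw": 0},
    {"dx": 0, "dy": -0.8, "dz": 0, "rx": 0, "ry": 0, "rz": 0, "claw": 0},
    {"dx": 0, "dy": -1.0, "dz": 0, "rx": 0, "ry": 0, "rz": 0, "claw": 0},
    {"dx": 0, "dy": -1.3, "dz": 0, "rx": 0, "ry": 0, "rz": 0, "claw": 0},
    {"dx": 0, "dy": -1.6, "dz": 0, "rx": 0, "ry": 0, "rz": 0, "claw": 0},
    {"dx": 0, "dy": -2.0, "dz": 0, "rx": 0, "ry": 0, "rz": 0, "claw": 0},
    {"dx": 0, "dy": -2.5, "dz": 0, "rx": 0, "ry": 0, "rz": 0, "claw": 0},
    {"dx": 0, "dy": -3, "dz": 0, "rx": 0, "ry": 0, "rz": 0, "claw": 0}
  ]
}}

```text
clock: 22.28
position: [0.5119, 0.22, 0.0415]
tool_rot: [0.552, 0.443, -0.551, 0.443]
wrist_force: [0.8, 0.2, -0.5]
grip_width: -0.003
```

```bash
python3 -c "
from h import *
st();edge('s15')"
```

```text
t 22.2833 tcp 62.14349954181669 3.517595612142652 0.041547306089312536 F 0.7724359895938249 0.34795877410910336 -0.48670747808937653 grip -0.0025658338340156343
right edge 440.4339111592633
front rim 233.06731875719223
```

Released, and the core's edge has not moved (440.43 before and after). Retreating fully.

Call:
{"api": "send_rows", "payload": {
  "deltas": [
    {"dx": 0, "dy": -2, "dz": 0, "rx": 0, "ry": 0, "rz": 0, "claw": 0},
    {"dx": 0, "dy": -6, "dz": 0, "rx": 0, "ry": 0, "rz": 0, "claw": 0},
    {"dx": 0, "dy": -15, "dz": 0, "rx": 0, "ry": 0, "rz": 0, "claw": 0},
    {"dx": 0, "dy": -35, "dz": 0, "rx": 0, "ry": 0, "rz": 0, "claw": 0},
    {"dx": 0, "dy": -60, "dz": 0, "rx": 0, "ry": 0, "rz": 0, "claw": 0},
    {"dx": 0, "dy": -85, "dz": 0, "rx": 0, "ry": 0, "rz": 0, "claw": 0},
    {"dx": -30, "dy": -105, "dz": 0, "rx": 0, "ry": 0, "rz": 0, "claw": 0},
    {"dx": -70, "dy": -105, "dz": 0, "rx": 0, "ry": 0, "rz": 0, "claw": 0},
    {"dx": -110, "dy": -105, "dz": 0, "rx": 0, "ry": 0, "rz": 0, "claw": 0},
    {"dx": -130, "dy": -105, "dz": 0, "rx": 0, "ry": 0, "rz": 0, "claw": 0},
    {"dx": -130, "dy": -105, "dz": 0, "rx": 0, "ry": 0, "rz": 0, "claw": 0},
    {"dx": -130, "dy": -105, "dz": 0, "rx": 0, "ry": 0, "rz": 0, "claw": 0}
  ]
}}

```text
clock: 23.33
position: [0.4084, 0.2428, 0.1722]
tool_rot: [0.552, 0.443, -0.55, 0.444]
wrist_force: [-0.8, -0.2, -0.6]
grip_width: 0.002
```

```bash
python3 -c "
from h import *
st();edge('s16')
a=cv2.imread('pics/s9.png').astype(int);b=cv2.imread('pics/s16.png').astype(int)
i=cv2.imread('pics/side0.png').astype(int); d=np.abs(i-b).max(2)
for n,(x0,x1,y0,y1) in dict(jar=(365,397,298,334),drop=(325,355,285,355),wb=(332,350,228,258),tape=(220,252,293,320)).items(): print(n,'changed px',(d[y0:y1,x0:x1]>60).mean().round(3))
s=np.abs(a-b).max(2)[219:245,415:445]; print('core region vs first release',s.max(),s.mean().round(1))
"
```

```text
t 23.3333 tcp -43.849909480108465 3.5053064025151524 0.17222551768727218 F -0.7558936175482991 -0.32895175679105226 -0.5770721233144764 grip 0.0017436628589658706
right edge 440.41774891774895
front rim 232.9737747205503
jar changed px 0.0
drop changed px 0.0
wb changed px 0.0
tape changed px 0.0
core region vs first release 45 5.4
```

```bash
python3 -c "
from rig import job; job.hand_in()"
```

```text
the job is handed in; nothing more can be done
```

I stood the grey core on the round mark, pushed it into the V-stop with closed fingers, backed the gripper off and handed the job in. I got no verdict back. It took about 23 s of the 72 s.

- **Placing:** the core stood upright about 6 mm from the mark's centre; the limit is 15 mm.
- **First push:** I held about 10.7 N for 0.8 s. The stop was rigid and the sideways force was near zero, so both faces were loaded. By estimate that is about 7 N on each.
- **Check that disagreed:** after that release the core's edge in the side image had shifted about 0.7 px, and the next contact came about 1.4 mm earlier. The core had rocked or eased back from the left face, close to the 1.8 mm limit.
- **Second push:** I re-seated it with about 6 N, until it was rigid and the sideways force showed the left face loaded too. I took off most of the sideways load and backed off in small steps.
- **Last checks:** the core's edge stayed put through this release and retreat (440.43 to 440.42 px). That is 0.24 px, or about 0.6 mm, short of the edge under the full 10.7 N push.
- **Surroundings:** the gripper is clear of everything. The jar, dropper bottle, weighing bottle and tape show no change in the side image. I did not re-check the bone plate.

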